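# Hold the curing light over the filled tooth

## Task

Lift the orange light shield off the ochre jaw model by its handle and set it down upright (not dropped) in the middle of the blue mat, and let go of it. Then draw the white curing light out of its slanted sleeve, turn it upright with the lens pointing straight down, and hold it with the lens centred about 30 mm above the model's white filled tooth, touching nothing else; finish while still holding it there. Never touch the model with the light, and leave the other things on the bench where they are.

Things in the scene. Friction and masses are not known exactly. Their poses are not given: they have to be found in the camera images.
- shield: Light shield: translucent orange square hood, open below, 86 x 86 outside, walls and roof 3 thick, roof top 60 above its lower rim, about 120 g, loose; stands on the bench over the jaw model (clear by 4 or more all round: lift it straight up by 60, and carry it above or around the curing light). Origin at the centre of its lower rim, z up.
- shield_handle (a point): Centre of the shield's orange handle: an upright block on the roof, 44 long (along the shield's x), 14 thick (along its y), 36 high; this point lies half-way up it, 78 above the shield's lower rim, on the shield's centre line.
- jaw_model: Ochre jaw model, fixed to the bench, about 65 x 56 x 42 high, horseshoe of teeth on top; origin at the centre of its underside, x towards the front teeth. Under the shield at the start.
- filled_tooth (a point): Centre of the top face of the one white tooth (11 x 10) on the jaw model, 42 above the bench, 10 back (-x) and 20.5 to the model's left (+y) of its origin. Under the shield at the start.
- mat_center (a point): Centre of the top of the blue mat, 130 x 130 x 3 thick, fixed flat on the bench, empty.
- sleeve: Holder of the curing light, fixed: white base plate 120 x 70 x 12 (origin at the centre of its underside) with a grey square sleeve, 38 wide outside, 30 inside, 85 deep, whose axis leans 35 degrees (0.61 rad) from vertical towards the holder's own -x. The light can be drawn out only along that slanted axis.
- sleeve_mouth (a point): Centre of the sleeve's open upper end, on its axis, 98 above the bench.
- curing_light: Curing light: straight round wand, 170 long, loose, about 160 g; steel nose 16 dia over the first 26, then body 26 dia, aluminium to 66, white above, blue ring and blue top. Origin at the lens (nose end), z along the wand from lens to top; centre of mass about 75 from the lens. It starts in the sleeve, lens at the bottom, its upper 85 standing free; its top end is 174 above the bench.
- light_center (a point): Centre of the curing light, half-way along its axis, 85 from the lens (at the sleeve's mouth at the start); z as the wand's.
- light_lens (a point): The lens: centre of the nose's end face, at the wand's lower end.
- tin: Bystander, loose, to be left alone: flat round white tin, 88 dia, 18 high; origin at the centre of its underside.
- handpiece: Bystander, loose, to be left alone: steel dental handpiece lying on the bench, 120 long, 16 dia; origin at the centre of its underside.
- plaster_model: Bystander, loose, to be left alone: white plaster jaw model, about 65 x 56 x 42; origin at the centre of its underside.
- bowl: Bystander, loose, to be left alone: green mixing bowl, 110 dia, 55 high; origin at the centre of its underside.
- spare_model: Bystander, loose, to be left alone: second ochre jaw model, never covered, about 65 x 56 x 42, without a white tooth; origin at the centre of its underside.
- bottle: Bystander, loose, to be left alone: white bottle with blue cap, 50 dia, 110 high; origin at the centre of its underside.
- instrument_cup: Bystander, loose, to be left alone: steel cup with hand instruments, 68 dia, 160 high in all; origin at the centre of its underside.
Things that resemble listed ones, but are neither listed nor needed, are in the scene too. What is shaped like the curing_light but brown or yellow is not meant.

How it is judged (in metres and radians):
On the way, in this order (a step that is already met when the one before it is completed fails the run):
1. the shield stands upright on the blue mat, let go and at rest (horizontal distance between shield and mat_center below 0.03 m and height (world z) of shield below 0.008 m and angle between shield's own z axis and vertical below 0.08 rad and linear speed of shield below 0.03 m/s and contact force between the fingers and shield below 0.1 N), for 0.2 s.
2. the curing light is drawn clear of its sleeve and held (distance between light_center and sleeve_mouth above 0.09 m and height (world z) of light_lens above 0.06 m and contact force between the fingers and curing_light above 1 N), for 0.1 s.
At the end, for the whole second after the job is handed in: Shield upright, released and still on the mat (centres within 30 mm); light gripped and still, within 0.15 rad of upright, lens down, 15 mm or less sideways from the white tooth's centre and 10 to 50 mm above it, touching neither model, sleeve, shield nor mat (all of step 1 and angle between curing_light's own z axis and vertical below 0.15 rad and horizontal distance between light_lens and filled_tooth below 0.015 m and z of light_lens in the frame of jaw_model between 0.052 and 0.092 m and contact force between the fingers and curing_light above 2 N and linear speed of curing_light below 0.03 m/s and angular speed of curing_light below 0.2 rad/s and contact force between curing_light and jaw_model below 0.1 N and contact force between curing_light and sleeve below 0.1 N and contact force between curing_light and shield below 0.1 N and contact force between curing_light and mat below 0.1 N); the arm keeps its last pose, push and grip.
It fails at once if the curing light touches the jaw model (contact force between curing_light and jaw_model above 1 N).
It fails at once if the shield is dropped (contact force between the fingers and shield below 0.05 N and linear speed of shield above 0.7 m/s).
It fails at once if the shield is tipped over (angle between shield's own z axis and vertical above 0.8 rad).
It fails at once if a bystander (tin, handpiece, plaster model, bowl, spare model, bottle or instrument cup) is moved by more than 30 mm (distance of any of tin, handpiece, plaster_model, bowl, spare_model, bottle, instrument_cup from where it was at the start of the episode above 0.03 m).
It also fails if it takes over 64 s, if anything falls off the work surface, if the arm or the gripper's body presses on something with over 40 N, if the wrist force passes 120 N, or if a joint passes its speed limit or range.

## Robot

A 7-joint arm with a two-finger parallel gripper is mounted at the origin on the work surface. World frame = base frame: x ahead of the robot, y to its left, z up, the work surface at z = 0. Lengths are in mm, angles in rad, forces in N, time in s.
With the tool pointing down it reaches from about 350 to 900 mm from the base axis. Payload 19.9 kg.
Tool frame: the origin (TCP) lies midway between the tips of the shut fingers; the grasp point (between the pads) lies 19 mm behind it (arm.grasp_offset is the distance from the TCP to the grasp point, in mm); z points along the fingers, y is the line along which they close (so a half turn about z gives the same grasp; the last joint's range is limited). The gripper opens to 85 mm and grips with 20 to 120 N. Pads are 22 mm wide; open, the fingers measure 114 mm over their backs; the gripper's body (76 mm by 85 mm) begins 54 mm behind the grasp point. The pads swing forward as they close: fully open they stand 13 mm farther back than shut.
Start: joints at [-1.302, 0.417, -0.01, 1.614, 0.005, 1.111, -0.053], TCP at [190.532, 595.23, 231.26] pointing down, gripper open.
Joint ranges: [-2.81, 2.81], [-0.39, 2.02], [-1.27, 1.25], [0.06, 2.57], [-1.19, 4.33], [0.19, 2], [-2.82, 2.82]. Speed limits (rad/s): [1.89, 1.89, 2.39, 2.39, 3.01, 3.01, 3.01].

## Interface

Orientations are given as a rotation vector (axis times angle).
In Python, from bench import arm gives the robot as it stands.
- The arm moves only by the shell command python3 -m inch 'ROWS' [FORCE]. ROWS is JSON, a list of rows, each an object with "offset": the shift along the tool's x, y, z in m, a list of three; "dr": the turn, a rotation vector about the tool's x, y, z in rad, a list of three; "grip": the finger opening in m, from 0 to 0.0854. A call has exactly 8 rows; each row is the pose to reach, as a shift and turn from the pose commanded when the call began, along the tool's axes at that moment; what a row does not reach only later rows make up. A row lasts 1/10 s, in which the tool goes at most 50 mm and 8.59 degrees, less where a joint would pass 70% of its speed; a pose out of reach is approached as far as the arm can. A call with a gripper value outside its range is refused whole. The fingers move at their own pace and stop on an object; FORCE is the grip in N (left out, the last holds). Time passes only in rows, so rows that repeat a pose let the fingers close, or fill a call up. It gives the time, the measured TCP pose, the force, the opening and the grip force at its end, in the units of the state.
- arm.observe(): the state, without advancing time (a new reading comes with each control period).
- arm.read_camera(name): name is "side" or "top" or "wrist"; returns (picture, depth): 420x560x3 uint8, red, green, blue; 420x560 float32, mm along the optical axis (not along the pixel's ray), 0 where there is no reading.
- arm.get_calibration(name): a dict with "intrinsics" (3x3 intrinsics, pixels), "extrinsics" (4x4, takes a point from camera to world coordinates). Camera axes: x right, y down, z forward; pixel columns grow to the right and rows downward; lengths in mm; the calibration is good to about 2 mm. A picture is of the moment at which its call begins: read the wrist's pose just before it. get_calibration takes no time and is no camera call; for the wrist camera it gives the pose at the moment of the call.
- arm.close_job(): hands the job in; it is judged then, once.
Trained networks look in the newest picture that a camera, given by its name, has taken for a name from the list of things; names that differ only in an ending like _2 or _b are one class to them, and where a whole thing is asked for, a point or a joint stands for the part that bears it (a point fixed in the world has none). Each returns a list of dicts, best first, with "confidence" (0 to 1); they miss things now and then, are a little off and sometimes report something else, mostly with a low value. They report only what shows in the picture. A call takes as long as a camera call. They do not tell look-alikes from the thing itself.
- arm.spot_in(camera, query): "box" ([left, top, right, bottom] in pixels, round what is visible of it).
- arm.tip_of(camera, query): "location" ([column, row] in pixels: a listed point, or the origin of a listed thing).
The state is a dict: "time_s": time; "joint_positions": joint angles; "qvel": joint speeds; "joint_torque": joint torques, N m; "ee_pos": TCP position; "ee_rot": TCP orientation; "wrist_force": force on the tool from outside, world axes, zero at the start; "ft_torque": the same for the moment, N m; "opening": finger opening in mm; "grip_force": force on a finger pad.
Only numpy, scipy, OpenCV 4.12 (cv2) and the standard library are available. Lean on these libraries where they do the work, as an engineer would, in place of code of your own. Each camera call takes 0.05 s, during which the arm holds its last target. There are 200 camera calls.

## Working session

There is one attempt and no reset: what is moved stays moved. The work goes in short steps, Python scripts to look and compute and a shell command to move; the robot and the scene stay as the last step left them, time stands still between calls to the robot, and variables do not carry over. Pictures are saved under pics/ and viewed, at most 10 in all, crops included, and the job is handed in when it is done.

```bash
mkdir -p pics; ls
cat > h.py <<'E'
import numpy as np, cv2
from bench import arm
from scipy.spatial.transform import Rotation as R
def cloud(cam, name=None):
    cal=arm.get_calibration(cam); im,d=arm.read_camera(cam)
    K=np.array(cal["intrinsics"]);T=np.array(cal["extrinsics"])
    v,u=np.indices(d.shape)
    P=np.stack([(u-K[0,2])*d/K[0,0],(v-K[1,2])*d/K[1,1],d],-1)@T[:3,:3].T+T[:3,3]
    P[d==0]=np.nan
    if name: cv2.imwrite(f"pics/{name}.png",im[:,:,::-1])
    return im,P
E
python3 - <<'E'
from h import *
np.set_printoptions(precision=1,suppress=True)
for c in ["top","side"]:
    im,P=cloud(c,c+"0"); np.savez(c+"0.npz",im=im,P=P)
    print(c,np.array(arm.get_calibration(c)["extrinsics"]).round(2).tolist())
    for q in ["shield","shield_handle","mat_center","sleeve","sleeve_mouth","curing_light","light_center","jaw_model"]:
        for f in (arm.spot_in,arm.tip_of):
            if c=="side" and q in("jaw_model","mat_center"): continue
            for r in f(c,q)[:3]:
                k=r.get("box",r.get("location")); k=np.array(k)
                m=k if len(k)==2 else (k[:2]+k[2:])/2
                print(c,q,round(r["confidence"],2),k.round(),P[min(419,int(m[1])),min(559,int(m[0]))])
print(arm.observe())
E
```

```text
pics
top [[0.01, -1.0, 0.07, 428.17], [-1.0, -0.01, 0.01, -13.92], [-0.01, -0.07, -1.0, 1528.73], [0.0, 0.0, 0.0, 1.0]]
top shield 0.98 [352. 163. 396. 200.] [ 587.5 -243.    95.5]
top shield 0.86 [365. 181.] [ 591.9 -224.5   54.8]
top shield 0.19 [374. 178.] [ 596.  -243.4   93.1]
top shield_handle 0.63 [352. 161. 389. 202.] [ 589.2 -237.2   80.5]
top mat_center 0.93 [161. 167. 213. 222.] [557.1 281.3   6.1]
top mat_center 0.7 [188. 192.] [564.1 281.1  -7.4]
top mat_center 0.37 [333. 267.] [ 353.7 -142.    10. ]
top sleeve 0.71 [270. 155. 298. 201.] [593.   -2.1 108.4]
top sleeve 0.59 [289. 180.] [589.9 -12.8 112.7]
top sleeve_mouth 0.67 [274. 160. 301. 200.] [587.  -10.2 113.7]
top sleeve_mouth 0.63 [286. 181.] [583.3  -7.6 123.4]
top sleeve_mouth 0.27 [184. 196.] [551.8 288.4  -1. ]
top curing_light 0.65 [382. 225. 438. 253.] [ 434.5 -356.2   18.3]
top curing_light 0.61 [156. 234. 185. 289.] [365.1 319.8  23.8]
top curing_light 0.59 [282. 178. 291. 204.] [555.9  -7.9 159.6]
top curing_light 0.95 [183. 290.] [284.  284.2  23.9]
top curing_light 0.62 [435. 248.] [ 409.5 -429.1   18.
[... 1629 characters left out ...]
enter 0.74 [302. 315. 326. 384.] [ 429.  -360.8   26.4]
side light_center 0.56 [281. 192. 306. 208.] [564.6 -13.6 137.7]
side light_center 0.9 [314. 349.] [ 428.2 -357.6   26.5]
side light_center 0.8 [184. 182.] [356.  314.4  25.9]
side light_center 0.79 [300. 206.] [580.7 -17.8 110.2]
{'time_s': 1.5, 'joint_positions': array([-1.3,  0.4, -0. ,  1.6,  0. ,  1.1, -0.1]), 'qvel': array([ 0., -0., -0.,  0.,  0., -0., -0.]), 'joint_torque': array([  0. , -86.4,   0.7, -43.5,   0. ,   0. ,  -0. ]), 'ee_pos': array([190.5, 595.2, 231.3]), 'ee_rot': array([ 0.5,  3.1, -0. ]), 'wrist_force': array([0.5, 1.2, 0.2]), 'ft_torque': array([-0., -0.,  0.]), 'grip_force': 0.0, 'opening': 85.09600048797543}
```

Run:
```python
from h import *
t=cv2.imread("pics/top0.png"); cv2.imwrite("pics/t2.png",cv2.resize(t[120:320,130:470],None,fx=2.35,fy=2.35,interpolation=cv2.INTER_CUBIC))
# shield geometry
np.set_printoptions(precision=1,suppress=True)
for c in ["top","side"]:
    z=np.load(c+"0.npz");P=z["P"];hsv=cv2.cvtColor(z["im"],cv2.COLOR_RGB2HSV)
    o=(hsv[...,0]<22)&(hsv[...,1]>100)&(abs(P[...,0]-590)<80)&(abs(P[...,1]+240)<80)
    h=o&(P[...,2]>78); r=o&(P[...,2]>50)&(P[...,2]<72)
    for n,m in(("handle",h),("roof",r)):
        Q=P[m]; 
        if len(Q)<4: continue
        print(c,n,len(Q),Q.mean(0),Q.min(0),Q.max(0),cv2.minAreaRect(Q[:,:2].astype(np.float32)))
    b=(hsv[...,0]>95)&(hsv[...,0]<130)&(hsv[...,1]>90)&(abs(P[...,0]-560)<110)&(abs(P[...,1]-282)<110)
    Q=P[b];print(c,"mat",len(Q),cv2.minAreaRect(Q[:,:2].astype(np.float32)),np.median(Q,0))
    s=(abs(P[...,0]-590)<110)&(abs(P[...,1]+10)<60)&(P[...,2]>22); 
    w=s&(P[...,2]>125);Q=P[w]; print("wand",len(Q),Q.mean(0),np.linalg.svd(Q-Q.mean(0))[2][0],Q.max(0),Q.min(0))
```

```text
top handle 58 [ 592.  -240.5   92.2] [ 573.9 -255.    79. ] [ 614.7 -229.8  100.5] ((593.8670043945312, -242.48077392578125), (42.598731994628906, 14.921416282653809), 18.703277587890625)
top roof 857 [ 593.9 -242.3   59.4] [ 541.1 -299.    50.1] [ 648.1 -187.    71.5] ((594.5947875976562, -243.12765502929688), (86.31568145751953, 87.97029113769531), 20.83013916015625)
top mat 2881 ((543.1776733398438, 316.47088623046875), (194.34130859375, 188.98573303222656), 73.42135620117188) [554.5 301.    1.2]
wand 167 [551.7  -4.5 155.6] [-0.7  0.1  0.7] [580.4   8.  176.4] [527.1 -18.3 125.1]
side handle 126 [ 594.  -245.4   92.6] [ 574.6 -255.7   79.5] [ 617.6 -231.3  101.2] ((595.5750732421875, -243.36328125), (43.93378448486328, 13.337084770202637), 20.588178634643555)
side roof 955 [ 592.5 -247.    59.9] [ 542.  -298.1   50.1] [ 652.  -187.4   71.9] ((596.4234619140625, -241.8392791748047), (89.28921508789062, 88.29175567626953), 21.414596557617188)
side mat 1168 ((564.9370727539062, 286.0600891113281), (149.30580139160156, 134.39541625976562), 73.5016098022461) [562.1 279.9   3.4]
wand 182 [551.7  -9.4 152.9] [ 0.6 -0.2 -0.8] [583.3  12.2 177.7] [529.  -17.8 125. ]
```

View pics/t2.png

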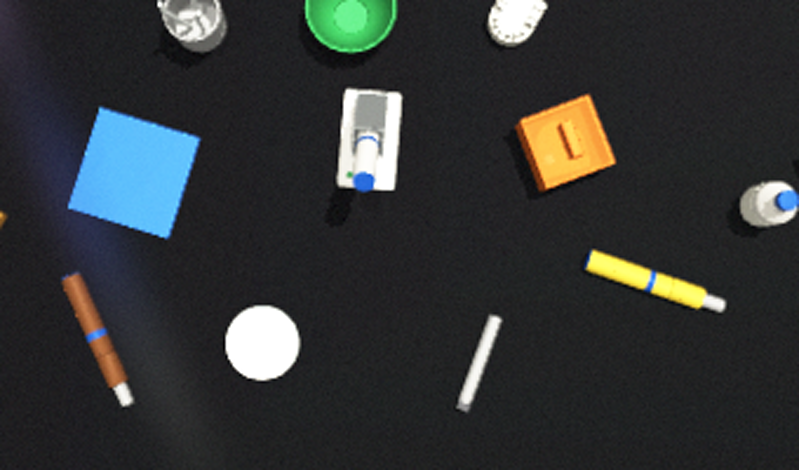

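View pics/side0.png

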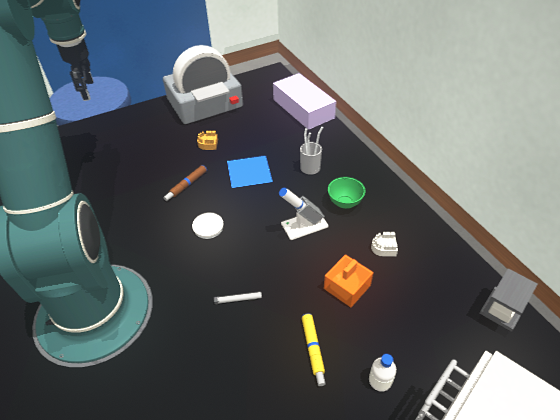

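The top crop shows the mat centred at crop (134,172), the sleeve with the white/blue light at (365,150), leaning towards the robot, and the shield at (565,140). The brown and yellow wands are decoys. The side view agrees with this layout.

```bash
cat >> h.py <<'E'
def toolR(z,y):  # tool z dir, closing line y (sign chosen by nearest turn)
    z=np.array(z,float);z/=np.linalg.norm(z);R0=R.from_rotvec(arm.observe()["ee_rot"]);best=None
    for s in(1,-1):
        yy=s*np.array(y,float);yy-=z*(yy@z);yy/=np.linalg.norm(yy)
        Rt=R.from_matrix(np.stack([np.cross(yy,z),yy,z],1))
        a=(R0.inv()*Rt).magnitude()
        if best is None or a<best[0]: best=(a,Rt)
    return best[1]
def go(p,Rt=None):
    s=arm.observe();R0=R.from_rotvec(s["ee_rot"]);Rt=Rt or R0
    print("offset m",(R0.inv().apply(np.array(p)-s["ee_pos"])/1000).round(4).tolist(),"dr",(R0.inv()*Rt).as_rotvec().round(4).tolist(),"t",s["time_s"],"q",np.round(s["joint_positions"],2))
E
python3 - <<'E'
from h import *
a=np.radians(20.7)
go([594.5,-243,170],toolR([0,0,-1],[-np.sin(a),np.cos(a),0]))
print(R.from_rotvec(arm.observe()["ee_rot"]).as_matrix().round(3))
E
```

```text
offset m [-0.6403, -0.6752, 0.0613] dr [-0.0001, 0.0, -0.671] t 1.5 q [-1.3   0.42 -0.01  1.61  0.    1.11 -0.05]
[[-0.952  0.305  0.   ]
 [ 0.305  0.952 -0.   ]
 [-0.    -0.    -1.   ]]
```

```bash
R1='{"offset":[-0.27,-0.285,0],"dr":[0,0,0],"grip":0.085}'; python3 -m inch '[{"offset":[-0.03,-0.03,0],"dr":[0,0,0],"grip":0.085},{"offset":[-0.06,-0.065,0],"dr":[0,0,0],"grip":0.085},{"offset":[-0.095,-0.1,0],"dr":[0,0,0],"grip":0.085},{"offset":[-0.13,-0.135,0],"dr":[0,0,0],"grip":0.085},{"offset":[-0.165,-0.17,0],"dr":[0,0,0],"grip":0.085},{"offset":[-0.2,-0.205,0],"dr":[0,0,0],"grip":0.085},{"offset":[-0.235,-0.24,0],"dr":[0,0,0],"grip":0.085},{"offset":[-0.27,-0.275,0],"dr":[0,0,0],"grip":0.085}]'
python3 -m inch '[{"offset":[-0.035,-0.035,0],"dr":[0,0,0],"grip":0.085},{"offset":[-0.07,-0.07,0],"dr":[0,0,0],"grip":0.085},{"offset":[-0.105,-0.105,0],"dr":[0,0,0],"grip":0.085},{"offset":[-0.14,-0.14,0],"dr":[0,0,0],"grip":0.085},{"offset":[-0.175,-0.175,0],"dr":[0,0,0],"grip":0.085},{"offset":[-0.21,-0.21,0],"dr":[0,0,0],"grip":0.085},{"offset":[-0.24,-0.24,0],"dr":[0,0,0],"grip":0.085},{"offset":[-0.27,-0.27,0],"dr":[0,0,0],"grip":0.085}]'
python3 - <<'E'
from h import *
a=np.radians(20.7)
go([594.5,-243,170],toolR([0,0,-1],[-np.sin(a),np.cos(a),0]))
E
```

```text
time_s: 2.3
ee_pos: [364.4, 249.2, 231.6]
ee_rot: [0.484, 3.104, 0.001]
wrist_force: [1.6, 0.6, -0.4]
opening: 85.0
grip_force: 0.0
time_s: 3.1
ee_pos: [539.3, -90.2, 231.5]
ee_rot: [0.485, 3.104, 0.0]
wrist_force: [1.0, 0.2, 0.7]
opening: 85.0
grip_force: 0.0
offset m [-0.0991, -0.1287, 0.0615] dr [-0.0001, 0.0004, -0.671] t 3.1 q [-0.31  0.3   0.51  1.82 -0.17  1.06  1.53]
```

```bash
python3 -m inch '[{"offset":[-0.015,-0.02,0.0],"dr":[0,0,-0.1],"grip":0.085},{"offset":[-0.03,-0.04,0.01],"dr":[0,0,-0.2],"grip":0.085},{"offset":[-0.045,-0.06,0.02],"dr":[0,0,-0.3],"grip":0.085},{"offset":[-0.06,-0.08,0.03],"dr":[0,0,-0.4],"grip":0.085},{"offset":[-0.075,-0.1,0.04],"dr":[0,0,-0.5],"grip":0.085},{"offset":[-0.09,-0.115,0.05],"dr":[0,0,-0.6],"grip":0.085},{"offset":[-0.099,-0.129,0.06],"dr":[0,0,-0.671],"grip":0.085},{"offset":[-0.099,-0.129,0.061],"dr":[0,0,-0.671],"grip":0.085}]'
python3 - <<'E'
from h import *
im,P=cloud("wrist","w1"); hsv=cv2.cvtColor(im,cv2.COLOR_RGB2HSV)
o=(hsv[...,0]<25)&(hsv[...,1]>90)&(abs(P[...,0]-590)<90)&(abs(P[...,1]+240)<90)
for lo,hi in((88,105),(50,70)):
    Q=P[o&(P[...,2]>lo)&(P[...,2]<hi)]
    print(len(Q),np.median(Q,0).round(1),cv2.minAreaRect(Q[:,:2].astype(np.float32)))
E
```

```text
time_s: 3.9
ee_pos: [592.9, -243.8, 169.0]
ee_rot: [0.563, -3.089, 0.0]
wrist_force: [-0.7, -0.8, -0.2]
opening: 84.7
grip_force: 0.0
1380 [ 597.2 -242.6   95.1] ((598.9835205078125, -241.98849487304688), (43.68339920043945, 13.987014770507812), 21.10179901123047)
11722 [ 594.  -245.4   59.5] ((599.7781982421875, -241.80337524414062), (87.1972885131836, 86.33082580566406), 20.79292869567871)
```

View pics/w1.png

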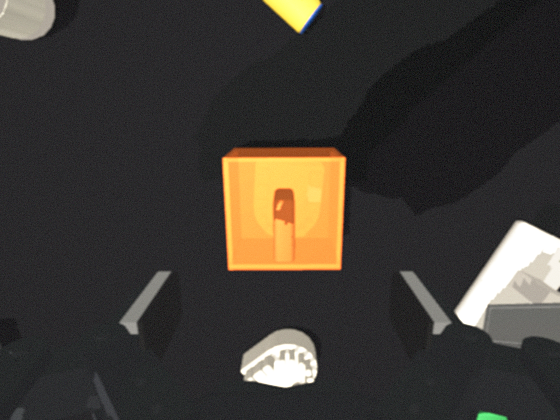

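The wrist view shows the shield square at (285,210) and its handle at (284,225), lined up with the fingers. I'll descend and grip.

```bash
python3 -m inch '[{"offset":[-0.002,0,0.02],"dr":[0,0,0],"grip":0.085},{"offset":[-0.005,0,0.04],"dr":[0,0,0],"grip":0.085},{"offset":[-0.005,0,0.06],"dr":[0,0,0],"grip":0.085},{"offset":[-0.005,0,0.08],"dr":[0,0,0],"grip":0.085},{"offset":[-0.005,0,0.095],"dr":[0,0,0],"grip":0.085},{"offset":[-0.005,0,0.102],"dr":[0,0,0],"grip":0.06},{"offset":[-0.005,0,0.102],"dr":[0,0,0],"grip":0.03},{"offset":[-0.005,0,0.102],"dr":[0,0,0],"grip":0.005}]' 50
python3 -m inch '[{"offset":[0,0,0],"dr":[0,0,0],"grip":0.005},{"offset":[0,0,0],"dr":[0,0,0],"grip":0.005},{"offset":[0,0,0],"dr":[0,0,0],"grip":0.005},{"offset":[0,0,0],"dr":[0,0,0],"grip":0.005},{"offset":[0,0,0],"dr":[0,0,0],"grip":0.005},{"offset":[0,0,-0.005],"dr":[0,0,0],"grip":0.005},{"offset":[0,0,-0.015],"dr":[0,0,0],"grip":0.005},{"offset":[0,0,-0.03],"dr":[0,0,0],"grip":0.005}]'
```

```text
time_s: 4.75
ee_pos: [598.7, -239.8, 69.2]
ee_rot: [-0.564, 3.09, -0.001]
wrist_force: [1.4, -0.0, -0.1]
opening: 43.5
grip_force: 0.0
time_s: 5.55
ee_pos: [598.1, -239.7, 99.0]
ee_rot: [0.564, -3.09, -0.0]
wrist_force: [0.2, -0.7, -0.6]
opening: 13.2
grip_force: 52.4
```

```bash
python3 -m inch '[{"offset":[0,0,-0.02],"dr":[0,0,0],"grip":0.005},{"offset":[0,0,-0.045],"dr":[0,0,0],"grip":0.005},{"offset":[0,0,-0.07],"dr":[0,0,0],"grip":0.005},{"offset":[0,0,-0.1],"dr":[0,0,0],"grip":0.005},{"offset":[0,0,-0.13],"dr":[0,0,0],"grip":0.005},{"offset":[0,0,-0.16],"dr":[0,0,0],"grip":0.005},{"offset":[-0.003,0.01,-0.18],"dr":[0,0,0],"grip":0.005},{"offset":[-0.009,0.03,-0.187],"dr":[0,0,0],"grip":0.005}]'
python3 -m inch '[{"offset":[-0.009,0.03,0],"dr":[0,0,0],"grip":0.005},{"offset":[-0.018,0.06,0],"dr":[0,0,0],"grip":0.005},{"offset":[-0.027,0.09,0],"dr":[0,0,0],"grip":0.005},{"offset":[-0.036,0.12,0],"dr":[0,0,0],"grip":0.005},{"offset":[-0.045,0.15,0],"dr":[0,0,0],"grip":0.005},{"offset":[-0.054,0.18,0],"dr":[0,0,0],"grip":0.005},{"offset":[-0.063,0.21,0],"dr":[0,0,0],"grip":0.005},{"offset":[-0.072,0.24,0],"dr":[0,0,0],"grip":0.005}]'
python3 -m inch '[{"offset":[-0.009,0.03,0],"dr":[0,0,0],"grip":0.005},{"offset":[-0.018,0.06,0],"dr":[0,0,0],"grip":0.005},{"offset":[-0.027,0.09,0],"dr":[0,0,0],"grip":0.005},{"offset":[-0.036,0.12,0],"dr":[0,0,0],"grip":0.005},{"offset":[-0.045,0.15,0],"dr":[0,0,0],"grip":0.005},{"offset":[-0.054,0.18,0],"dr":[0,0,0],"grip":0.005},{"offset":[-0.062,0.205,0],"dr":[0,0,0],"grip":0.005},{"offset":[-0.068,0.225,0],"dr":[0,0,0],"grip":0.005}]'
python3 - <<'E'
from h import *
go([562,281,75])
np.set_printoptions(precision=1,suppress=True)
for c in ["top","side"]:
    im,P=cloud(c,c+"1"); np.savez(c+"1.npz",im=im,P=P)
    for q in["filled_tooth","jaw_model","mat_center","sleeve_mouth","light_center"]:
        for r in arm.tip_of(c,q)[:3]:
            k=np.array(r["location"]);print(c,q,round(r["confidence"],2),k,P[int(k[1]),int(k[0])])
a=cv2.imread("pics/top1.png")[130:230,310:440];b=cv2.imread("pics/side1.png")[180:320,260:420]
cv2.imwrite("pics/c1.png",np.hstack([cv2.resize(a,(390,300),interpolation=2),cv2.resize(b,(400,300),interpolation=2)]))
E
```

```text
time_s: 6.35
ee_pos: [596.3, -210.1, 289.2]
ee_rot: [-0.56, 3.088, -0.004]
wrist_force: [-0.1, -0.1, -1.1]
opening: 13.3
grip_force: 52.4
time_s: 7.15
ee_pos: [578.4, 42.5, 286.8]
ee_rot: [-0.563, 3.089, -0.0]
wrist_force: [0.3, -0.4, -0.6]
opening: 13.2
grip_force: 52.4
time_s: 7.95
ee_pos: [562.4, 277.6, 286.7]
ee_rot: [-0.565, 3.089, 0.0]
wrist_force: [-0.7, 0.1, -0.9]
opening: 13.3
grip_force: 52.4
offset m [-0.0006, 0.0033, 0.2117] dr [0.0, 0.0, 0.0] t 7.95 q [-0.66  0.38  0.21  1.55 -0.08  1.22  1.49]
top filled_tooth 0.75 [363.4 187.3] [ 576.9 -224.1   37. ]
top jaw_model 0.95 [367.5 183.2] [ 589.4 -237.    26.4]
top jaw_model 0.45 [348.5 125.8] [ 756.7 -183.9   22.3]
top mat_center 0.89 [186.5 192. ] [538.8 228.7 277.9]
top sleeve_mouth 0.64 [285.6 182.2] [580.3  -4.9 126.1]
top sleeve_mouth 0.29 [288.8 168.7] [624.2 -12.6  78.2]
top light_center 0.74 [408.9 241.5] [ 426.  -350.7   29.8]
top light_center 0.5 [286.6 180.8] [586.7  -7.5 116.4]
top light_center 0.42 [171.8 188.1] [548.1 264.4 278.7]
side filled_tooth 0.62 [338.2 273. ] [ 583.6 -217.4   41.4]
side jaw_model 0.85 [345.7 287.5] [ 583.1 -253.1   25.3]
side jaw_model 0.19 [207.4 144. ] [486.6 450.8  24.9]
side mat_center 0.86 [248.6 170.8] [562.9 289.4   1. ]
side mat_center 0.68 [301.3 206. ] [588.2 -15.7 100.5]
side sleeve_mouth 0.66 [299.7 203.4] [581.7 -15.9 115.8]
side light_center 0.76 [183.3 185.7] [347.9 302.7  22.2]
side light_center 0.68 [302.1 205.4] [589.7 -18.4 106.2]
side light_center 0.67 [316.5 350.2] [ 432.1 -364.6   25.4]
```

View pics/c1.png

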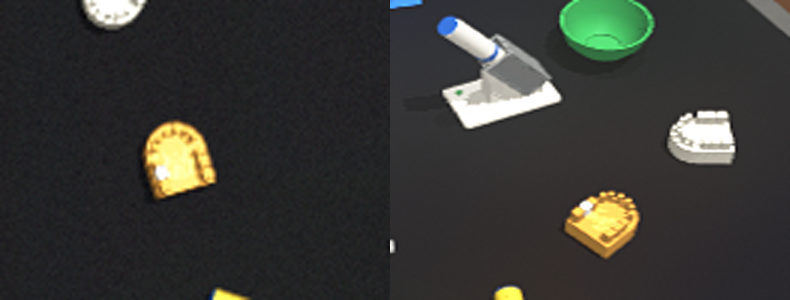

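The jaw model is uncovered. Its white tooth shows at (162,172) in the left crop and (585,207) in the right one. Now lower the shield onto the mat.

```bash
python3 -m inch '[{"offset":[0,0.004,0.03],"dr":[0,0,0],"grip":0.005},{"offset":[0,0.004,0.06],"dr":[0,0,0],"grip":0.005},{"offset":[0,0.004,0.09],"dr":[0,0,0],"grip":0.005},{"offset":[0,0.004,0.12],"dr":[0,0,0],"grip":0.005},{"offset":[0,0.004,0.15],"dr":[0,0,0],"grip":0.005},{"offset":[0,0.004,0.175],"dr":[0,0,0],"grip":0.005},{"offset":[0,0.004,0.195],"dr":[0,0,0],"grip":0.005},{"offset":[0,0.004,0.205],"dr":[0,0,0],"grip":0.005}]'
python3 -m inch '[{"offset":[0,0,0.002],"dr":[0,0,0],"grip":0.005},{"offset":[0,0,0.004],"dr":[0,0,0],"grip":0.005},{"offset":[0,0,0.006],"dr":[0,0,0],"grip":0.005},{"offset":[0,0,0.007],"dr":[0,0,0],"grip":0.005},{"offset":[0,0,0.008],"dr":[0,0,0],"grip":0.005},{"offset":[0,0,0.0085],"dr":[0,0,0],"grip":0.005},{"offset":[0,0,0.009],"dr":[0,0,0],"grip":0.005},{"offset":[0,0,0.009],"dr":[0,0,0],"grip":0.005}]'
```

```text
time_s: 9.35
ee_pos: [560.7, 279.2, 78.5]
ee_rot: [0.564, -3.089, 0.001]
wrist_force: [-1.0, -0.7, -0.5]
opening: 13.0
grip_force: 52.4
time_s: 10.15
ee_pos: [561.4, 279.8, 71.4]
ee_rot: [-0.564, 3.09, -0.0]
wrist_force: [0.2, 0.4, -1.6]
opening: 13.2
grip_force: 52.4
```

```bash
python3 -m inch '[{"offset":[0,0,0.0005],"dr":[0,0,0],"grip":0.005},{"offset":[0,0,0.001],"dr":[0,0,0],"grip":0.005},{"offset":[0,0,0.001],"dr":[0,0,0],"grip":0.005},{"offset":[0,0,0.0015],"dr":[0,0,0],"grip":0.005},{"offset":[0,0,0.0015],"dr":[0,0,0],"grip":0.005},{"offset":[0,0,0.002],"dr":[0,0,0],"grip":0.005},{"offset":[0,0,0.002],"dr":[0,0,0],"grip":0.005},{"offset":[0,0,0.002],"dr":[0,0,0],"grip":0.005}]'
```

```text
time_s: 10.95
ee_pos: [561.7, 279.5, 71.1]
ee_rot: [-0.563, 3.09, 0.0]
wrist_force: [-11.1, -7.9, 27.5]
opening: 12.9
grip_force: 56.6
```

Contact. Open, wait, then rise.

```bash
python3 -m inch '[{"offset":[0,0,-0.001],"dr":[0,0,0],"grip":0.013},{"offset":[0,0,-0.001],"dr":[0,0,0],"grip":0.02},{"offset":[0,0,-0.001],"dr":[0,0,0],"grip":0.04},{"offset":[0,0,-0.001],"dr":[0,0,0],"grip":0.06},{"offset":[0,0,-0.001],"dr":[0,0,0],"grip":0.08},{"offset":[0,0,-0.005],"dr":[0,0,0],"grip":0.085},{"offset":[0,0,-0.03],"dr":[0,0,0],"grip":0.085},{"offset":[0,0,-0.06],"dr":[0,0,0],"grip":0.085}]'
python3 -m inch '[{"offset":[0,0,-0.03],"dr":[0,0,0],"grip":0.085},{"offset":[0,0,-0.06],"dr":[0,0,0],"grip":0.085},{"offset":[0,0,-0.09],"dr":[0,0,0],"grip":0.085},{"offset":[0,0,-0.12],"dr":[0,0,0],"grip":0.085},{"offset":[0,0,-0.15],"dr":[0,0,0],"grip":0.085},{"offset":[0,0,-0.18],"dr":[0,0,0],"grip":0.085},{"offset":[0,0,-0.2],"dr":[0,0,0],"grip":0.085},{"offset":[0,0,-0.2],"dr":[0,0,0],"grip":0.085}]'
python3 - <<'E'
from h import *
np.set_printoptions(precision=1,suppress=True)
for c in["wrist","side"]:
    im,P=cloud(c,c+"2"); hsv=cv2.cvtColor(im,cv2.COLOR_RGB2HSV)
    o=(hsv[...,0]<25)&(hsv[...,1]>90)&(abs(P[...,0]-562)<90)&(abs(P[...,1]-281)<90)
    for lo,hi in((90,110),(50,72)):
        Q=P[o&(P[...,2]>lo)&(P[...,2]<hi)]
        print(len(Q),np.median(Q,0).round(1),cv2.minAreaRect(Q[:,:2].astype(np.float32)))
    b=(hsv[...,0]>95)&(hsv[...,0]<130)&(hsv[...,1]>90)&(abs(P[...,0]-560)<110)&(abs(P[...,1]-282)<110)
    Q=P[b];print(c,"mat",len(Q),cv2.minAreaRect(Q[:,:2].astype(np.float32)))
# wand/sleeve from top+side
for c in ["top","side"]:
    z=np.load(c+"1.npz");P=z["P"];hsv=cv2.cvtColor(z["im"],cv2.COLOR_RGB2HSV)
    s=(abs(P[...,0]-560)<110)&(abs(P[...,1]+10)<60)
    bl=s&(hsv[...,0]>100)&(hsv[...,0]<130)&(hsv[...,1]>120)&(P[...,2]>150); Q=P[bl];print(c,"bluetop",len(Q),np.nanmean(Q,0))
    pl=s&(P[...,2]<20)&(P[...,2]>4)&(hsv[...,2]>120)&(hsv[...,1]<60);Q=P[pl];print("plate",cv2.minAreaRect(Q[:,:2].astype(np.float32)))
E
```

```text
time_s: 11.75
ee_pos: [560.8, 279.4, 129.3]
ee_rot: [0.564, -3.089, 0.001]
wrist_force: [0.9, -0.1, 0.8]
opening: 85.1
grip_force: 0.0
time_s: 12.55
ee_pos: [562.2, 280.0, 332.6]
ee_rot: [-0.563, 3.086, 0.002]
wrist_force: [-0.3, 0.7, 0.1]
opening: 85.0
grip_force: 0.0
506 [559.6 278.8  98.1] ((561.4400634765625, 279.3471984863281), (43.87759780883789, 13.013124465942383), 20.77842140197754)
4599 [558.  279.8  62.5] ((561.524658203125, 279.5068359375), (85.89642333984375, 86.05866241455078), 20.637849807739258)
wrist mat 4244 ((557.1631469726562, 290.6761169433594), (145.18748474121094, 155.0853729248047), 73.29405975341797)
66 [557.3 276.2  97.3] ((558.4845581054688, 278.7789306640625), (44.795875549316406, 16.61349868774414), 21.346843719482422)
496 [549.  264.9  63. ] ((559.6455078125, 279.9737243652344), (94.06877899169922, 92.72937774658203), 22.799640655517578)
side mat 347 ((563.0684814453125, 281.14862060546875), (138.41976928710938, 135.13198852539062), 72.59368133544922)
top bluetop 60 [537.   -3.6 166.6]
plate ((602.6624145507812, -9.23446273803711), (71.35506439208984, 122.18827819824219), 85.57588195800781)
side bluetop 50 [539.4  -1.9 167.7]
plate ((602.1980590820312, -9.975608825683594), (74.09032440185547, 118.3960189819336), 85.8708267211914)
```

Run:
```python
from h import *
a=np.array([-.572,.044,.819]); top=np.array([536,-3.5,167.6])
Rt=toolR(-a,[.077,.997,0]); go(top+75*a,Rt)
```

```text
offset m [0.1627, -0.2377, 0.1003] dr [0.1338, -0.6008, 0.4244] t 12.65 q [-0.67  0.35  0.21  1.49 -0.08  1.3   1.48]
```

```bash
python3 -m inch '[{"offset":[0.02,-0.03,0.012],"dr":[0.017,-0.075,0.053],"grip":0.085},{"offset":[0.04,-0.06,0.024],"dr":[0.034,-0.15,0.106],"grip":0.085},{"offset":[0.06,-0.09,0.036],"dr":[0.05,-0.225,0.16],"grip":0.085},{"offset":[0.08,-0.12,0.05],"dr":[0.067,-0.3,0.212],"grip":0.085},{"offset":[0.1,-0.15,0.062],"dr":[0.084,-0.375,0.265],"grip":0.085},{"offset":[0.12,-0.18,0.075],"dr":[0.1,-0.45,0.318],"grip":0.085},{"offset":[0.142,-0.21,0.088],"dr":[0.117,-0.525,0.37],"grip":0.085},{"offset":[0.163,-0.238,0.1],"dr":[0.134,-0.601,0.424],"grip":0.085}]'
python3 - <<'E'
from h import *
np.set_printoptions(precision=1,suppress=True)
im,P=cloud("wrist","w3"); np.savez("w3.npz",im=im,P=P)
for q in["sleeve_mouth","light_center","filled_tooth"]:
    for r in arm.tip_of("wrist",q)[:2]:
        k=np.array(r["location"]);print(q,round(r["confidence"],2),k,P[int(k[1]),int(k[0])])
s=arm.observe();print(s["ee_pos"],R.from_rotvec(s["ee_rot"]).as_matrix(),s["joint_positions"])
E
```

```text
time_s: 13.45
ee_pos: [491.4, -1.2, 228.2]
ee_rot: [0.098, 2.527, -0.029]
wrist_force: [2.0, -1.6, 1.1]
opening: 85.1
grip_force: 0.0
sleeve_mouth 0.73 [289. 201.] [543.9  -1.5 141.2]
light_center 0.83 [287.5 195.6] [553.9  -3.6 126.9]
filled_tooth 0.96 [ 67.9 159.4] [ 580.6 -224.1   42. ]
[492.2  -1.  228.6] [[-0.8  0.1  0.6]
 [ 0.1  1.  -0. ]
 [-0.6 -0.  -0.8]] [-0.5 -0.1  0.4  2.4  0.6  0.3  0.9]
```

View pics/w3.png

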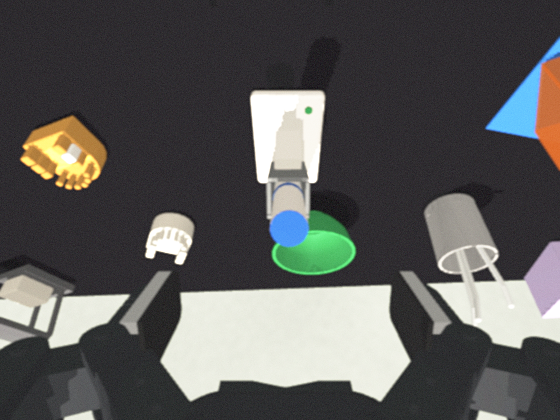

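Run:
```python
from h import *
np.set_printoptions(precision=3,suppress=True)
z=np.load("w3.npz");P=z["P"];im=z["im"];hsv=cv2.cvtColor(im,cv2.COLOR_RGB2HSV)
v,u=np.indices(u_.shape) if False else np.indices(hsv.shape[:2])
bl=(hsv[...,0]>100)&(hsv[...,0]<130)&(hsv[...,1]>120)&(abs(u-289)<30)&(abs(v-228)<30)&(P[...,2]>140)
Q=P[bl];c=np.median(Q,0);n=np.linalg.svd(Q-Q.mean(0))[2][2];print("cap",len(Q),Q.mean(0),c,"normal",n,"px",u[bl].mean(),v[bl].mean())
# wand points: between cap and mouth
w=(abs(P[...,0]-560)<40)&(abs(P[...,1]+5)<16)&(P[...,2]>120)&(~bl);W=P[w];
W=W[~np.isnan(W).any(1)];print(len(W),W.mean(0),np.linalg.svd(W-W.mean(0))[2][0])
# 2mm-robust axis via bins in z
for lo in range(120,175,10):
    q=W[(W[:,2]>lo)&(W[:,2]<lo+10)]; print(lo,len(q),q.mean(0) if len(q) else "", np.ptp(q[:,1]) if len(q) else "")
wt=(hsv[...,1]<50)&(hsv[...,2]>190)&(abs(P[...,0]-582)<16)&(abs(P[...,1]+222)<16)&(P[...,2]>37)
print("tooth",wt.sum(),P[wt].mean(0),P[wt].min(0),P[wt].max(0))
s=arm.observe();Rm=R.from_rotvec(s["ee_rot"]).as_matrix();print(s["ee_pos"],Rm)
# cap centre in tool frame
print("cap in tool",Rm.T@(Q.mean(0)-s["ee_pos"]))
```

```text
cap 1054 [541.427  -1.831 166.388] [541.353  -1.833 166.343] normal [ 0.573 -0.043 -0.819] px 288.56356736242884 228.2020872865275
625 [545.406  -2.728 143.447] [-0.55   0.012  0.835]
120 118 [557.634  -3.333 125.319] 23.945522709942654
130 134 [550.579  -2.98  135.331] 24.129197805488616
140 150 [543.494  -2.276 145.253] 24.35635256742357
150 184 [536.646  -1.988 155.181] 24.18068787740285
160 31 [536.424  -5.875 161.551] 24.77880097424569
170 8 [550.497  -2.882 172.915] 13.900106387561582
tooth 122 [ 579.69  -221.858   40.577] [ 574.431 -228.251   37.037] [ 587.776 -217.378   43.387]
[492.203  -1.009 228.63 ] [[-0.817  0.077  0.571]
 [ 0.063  0.997 -0.045]
 [-0.572 -0.001 -0.82 ]]
cap in tool [-4.66   3.021 79.164]
```

The wrist view shows the blue cap end at (289,228), the light's axis matching the tool's, and the white tooth at (70,155). I'll advance along the axis and grip.

```bash
python3 -m inch '[{"offset":[-0.004,0.003,0.01],"dr":[0,0,0],"grip":0.085},{"offset":[-0.0045,0.003,0.03],"dr":[0,0,0],"grip":0.085},{"offset":[-0.0045,0.003,0.05],"dr":[0,0,0],"grip":0.085},{"offset":[-0.0045,0.003,0.07],"dr":[0,0,0],"grip":0.085},{"offset":[-0.0045,0.003,0.09],"dr":[0,0,0],"grip":0.085},{"offset":[-0.0045,0.003,0.11],"dr":[0,0,0],"grip":0.085},{"offset":[-0.0045,0.003,0.125],"dr":[0,0,0],"grip":0.085},{"offset":[-0.0045,0.003,0.125],"dr":[0,0,0],"grip":0.06}]' 50
python3 -m inch '[{"offset":[0,0,0],"dr":[0,0,0],"grip":0.04},{"offset":[0,0,0],"dr":[0,0,0],"grip":0.015},{"offset":[0,0,0],"dr":[0,0,0],"grip":0.015},{"offset":[0,0,0],"dr":[0,0,0],"grip":0.015},{"offset":[0,0,0],"dr":[0,0,0],"grip":0.015},{"offset":[0,0,0],"dr":[0,0,0],"grip":0.015},{"offset":[0,0,0],"dr":[0,0,0],"grip":0.015},{"offset":[0,0,0],"dr":[0,0,0],"grip":0.015}]'
```

```text
time_s: 14.45
ee_pos: [561.4, -6.2, 139.0]
ee_rot: [0.091, 2.534, -0.06]
wrist_force: [0.4, -0.8, 0.0]
opening: 72.6
grip_force: 0.0
time_s: 15.25
ee_pos: [560.0, -6.2, 140.1]
ee_rot: [0.089, 2.533, -0.061]
wrist_force: [-7.0, 4.0, 9.2]
opening: 24.9
grip_force: 50.2
```

Run:
```python
from h import *
s=arm.observe();print(s["joint_positions"].round(3),s["wrist_force"],s["ft_torque"]);Rm=R.from_rotvec(s["ee_rot"]).as_matrix();print(Rm.round(3))
print("cap in tool",Rm.T@(np.array([541.4,-1.8,166.4])-s["ee_pos"]))
cloud("wrist","w4")
```

```text
[ 0.195  0.247 -0.339  2.291  1.496  0.207 -0.039] [-6.98946065  3.98062095  9.15949032] [0.97323541 0.69242342 0.60688162]
[[-0.82   0.078  0.568]
 [ 0.05   0.997 -0.064]
 [-0.571 -0.023 -0.821]]
cap in tool [  0.47110342   2.30765616 -32.4222676 ]
```

View pics/w4.png

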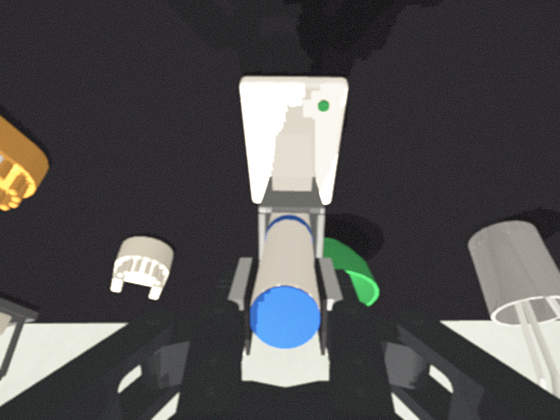

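The wand's cap at (285,315) is between both pads. Draw it out along its axis.

```bash
python3 -m inch '[{"offset":[0,0,-0.003],"dr":[0,0,0],"grip":0.012},{"offset":[0,0,-0.008],"dr":[0,0,0],"grip":0.012},{"offset":[0,0,-0.015],"dr":[0,0,0],"grip":0.012},{"offset":[0,-0.0005,-0.022],"dr":[0,0,0],"grip":0.012},{"offset":[0,-0.0005,-0.03],"dr":[0,0,0],"grip":0.012},{"offset":[0,-0.001,-0.038],"dr":[0,0,0],"grip":0.012},{"offset":[0,-0.001,-0.045],"dr":[0,0,0],"grip":0.012},{"offset":[0,-0.001,-0.045],"dr":[0,0,0],"grip":0.012}]' 80
python3 - <<'E'
from h import *
s=arm.observe();print(s["joint_positions"].round(3),s["wrist_force"].round(1),s["grip_force"]);Rm=R.from_rotvec(s["ee_rot"]).as_matrix();print(Rm.round(3).tolist())
a=np.array([-.573,.043,.819]);print(s["ee_pos"]-[560,-6.2,140.1],(s["ee_pos"]-[560,-6.2,140.1])@a)
E
```

```text
time_s: 16.1
ee_pos: [534.2, -5.0, 177.1]
ee_rot: [0.091, 2.533, -0.061]
wrist_force: [-1.2, 4.0, 0.7]
opening: 24.0
grip_force: 79.2
[ 0.292  0.128 -0.439  2.317  1.051  0.22   0.39 ] [-1.2  4.   0.7] 79.21090006828308
[[-0.82, 0.079, 0.567], [0.051, 0.997, -0.065], [-0.571, -0.024, -0.821]]
[-25.80422415   1.20537854  37.03282461] 45.167535067682756
```

Moving smoothly. Continue 60 mm more, then lift vertically.

```bash
python3 -m inch '[{"offset":[0,0,-0.008],"dr":[0,0,0],"grip":0.012},{"offset":[0,0,-0.016],"dr":[0,0,0],"grip":0.012},{"offset":[0,-0.0005,-0.024],"dr":[0,0,0],"grip":0.012},{"offset":[0,-0.0005,-0.032],"dr":[0,0,0],"grip":0.012},{"offset":[0,-0.001,-0.04],"dr":[0,0,0],"grip":0.012},{"offset":[0,-0.001,-0.048],"dr":[0,0,0],"grip":0.012},{"offset":[0,-0.001,-0.054],"dr":[0,0,0],"grip":0.012},{"offset":[0,-0.001,-0.06],"dr":[0,0,0],"grip":0.012}]'
python3 - <<'E'
from h import *
s=arm.observe();print(s["joint_positions"].round(3),s["wrist_force"].round(1))
a=np.array([-.573,.043,.819]);print((s["ee_pos"]-[560,-6.2,140.1])@a)
go(s["ee_pos"]+[0,0,120],toolR([0,0,-1],[.077,.997,0]))
im,P=cloud("side"); cv2.imwrite("pics/s5.png",cv2.resize(im[100:310,200:420,::-1],None,fx=2.5,fy=2.5))
E
```

```text
time_s: 16.9
ee_pos: [499.9, -2.8, 225.5]
ee_rot: [0.092, 2.535, -0.062]
wrist_force: [0.1, -0.2, -1.5]
opening: 23.9
grip_force: 78.8
[ 0.405 -0.043 -0.534  2.335  0.449  0.279  0.965] [ 0.1 -0.2 -1.5]
104.5639999799176
offset m [-0.0683, -0.0029, -0.0986] dr [-0.0242, 0.6056, 0.004] t 16.9 q [ 0.4  -0.04 -0.53  2.33  0.45  0.28  0.97]
```

View pics/s5.png

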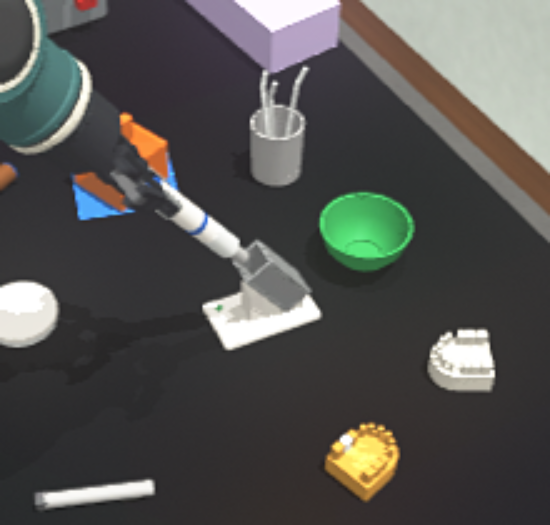

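```bash
python3 -m inch '[{"offset":[-0.004,0,-0.012],"dr":[0,0,0],"grip":0.012},{"offset":[-0.012,0,-0.025],"dr":[0,0,0],"grip":0.012},{"offset":[-0.024,-0.001,-0.04],"dr":[0,0,0],"grip":0.012},{"offset":[-0.036,-0.001,-0.056],"dr":[-0.003,0.06,0],"grip":0.012},{"offset":[-0.046,-0.002,-0.07],"dr":[-0.006,0.15,0.001],"grip":0.012},{"offset":[-0.056,-0.002,-0.084],"dr":[-0.01,0.25,0.002],"grip":0.012},{"offset":[-0.064,-0.003,-0.094],"dr":[-0.014,0.35,0.003],"grip":0.012},{"offset":[-0.068,-0.003,-0.1],"dr":[-0.018,0.45,0.004],"grip":0.012}]'
python3 - <<'E'
from h import *
s=arm.observe();print(s["joint_positions"].round(3),s["wrist_force"].round(1))
go([540,-120,345],toolR([0,0,-1],[.077,.997,0]))
E
```

```text
time_s: 17.75
ee_pos: [499.5, -3.2, 347.8]
ee_rot: [0.116, 2.986, -0.019]
wrist_force: [0.2, -0.5, -2.0]
opening: 24.4
grip_force: 78.6
[ 0.307  0.018 -0.383  1.854  0.041  1.121  1.402] [ 0.2 -0.5 -2. ]
offset m [-0.0484, -0.1132, 0.0111] dr [-0.0071, 0.1535, -0.0005] t 17.75 q [ 0.31  0.02 -0.38  1.85  0.04  1.12  1.4 ]
```

```bash
python3 -m inch '[{"offset":[-0.006,-0.014,0],"dr":[-0.001,0.03,0],"grip":0.012},{"offset":[-0.012,-0.028,0],"dr":[-0.002,0.06,0],"grip":0.012},{"offset":[-0.018,-0.042,0.002],"dr":[-0.003,0.09,0],"grip":0.012},{"offset":[-0.024,-0.056,0.004],"dr":[-0.004,0.12,0],"grip":0.012},{"offset":[-0.03,-0.07,0.006],"dr":[-0.005,0.14,0],"grip":0.012},{"offset":[-0.036,-0.084,0.008],"dr":[-0.006,0.153,0],"grip":0.012},{"offset":[-0.042,-0.1,0.01],"dr":[-0.007,0.153,0],"grip":0.012},{"offset":[-0.048,-0.113,0.011],"dr":[-0.007,0.153,0],"grip":0.012}]'
python3 - <<'E'
from h import *
np.set_printoptions(precision=2,suppress=True)
s=arm.observe();Rm=R.from_rotvec(s["ee_rot"]).as_matrix();print(s["ee_pos"],Rm.tolist(),s["joint_positions"])
for c in["wrist","side","top"]:
    im,P=cloud(c,c+"6");np.savez(c+"6.npz",im=im,P=P)
    hsv=cv2.cvtColor(im,cv2.COLOR_RGB2HSV)
    wt=(hsv[...,1]<60)&(hsv[...,2]>170)&(abs(P[...,0]-580)<18)&(abs(P[...,1]+221)<18)&(P[...,2]>35)
    if wt.sum(): print(c,"tooth",wt.sum(),np.median(P[wt],0),P[wt].mean(0))
    o=(hsv[...,0]<30)&(hsv[...,1]>80)&(abs(P[...,0]-597)<60)&(abs(P[...,1]+242)<60)&(P[...,2]>8)&(P[...,2]<60)
    Q=P[o|wt];print("model",len(Q),cv2.minAreaRect(Q[:,:2].astype(np.float32)))
    for q in["light_lens","light_center","filled_tooth"]:
        for r in arm.tip_of(c,q)[:2]:
            k=np.array(r["location"]);print(c,q,round(r["confidence"],2),k,P[int(k[1]),int(k[0])])
    w=(np.hypot(P[...,0]-s["ee_pos"][0],P[...,1]-s["ee_pos"][1])<35)&(P[...,2]>200)&(P[...,2]<s["ee_pos"][2]-12)
    W=P[w];print(c,"wand",len(W))
    for lo in range(200,340,15):
        q=W[(W[:,2]>lo)&(W[:,2]<lo+15)]
        if len(q)>3: print(lo,len(q),np.median(q,0),np.ptp(q,0))
E
```

```text
time_s: 18.55
ee_pos: [539.7, -120.7, 343.5]
ee_rot: [0.121, 3.136, 0.001]
wrist_force: [0.7, -0.5, -1.7]
opening: 24.0
grip_force: 78.6
[ 539.73 -120.67  343.48] [[-0.99702888762688, 0.07695981688430009, 0.0032532787524817905], [0.07696215405809809, 0.9970338348089614, 0.0005992402475294558], [-0.003197511570569864, 0.0008478391779579902, -0.9999945285292737]] [ 0.41  0.21 -0.29  1.64  0.06  1.29  1.6 ]
wrist tooth 87 [ 580.58 -223.13   40.91] [ 580.88 -223.26   40.44]
model 965 ((597.071044921875, -239.70765686035156), (64.42247772216797, 55.43977355957031), 16.80449676513672)
wrist light_lens 0.9 [21.9 70.5] [ 405.27 -430.07   20.59]
wrist light_lens 0.64 [287.8 201. ] [ 528.56 -117.61  259.35]
wrist light_center 0.97 [93.  91.1] [ 436.06 -346.26   25.46]
wrist light_center 0.92 [287.4 233.4] [ 527.39 -117.9   322.11]
wrist filled_tooth 0.69 [206.5 202.9] [ 581.87 -224.91   40.83]
wrist wand 1999
200 24 [ 534.3  -116.51  207.06] [ 3.15 12.06  8.19]
230 135 [ 530.11 -115.48  239.22] [10.33 23.81 13.1 ]
245 182 [ 529.78 -116.23  252.7 ] [10.04 24.04 14.73]
260 225 [ 529.58 -116.94  
[... 805 characters left out ...]
35.72 -121.01  220.97] [12.46 13.07 11.67]
230 41 [ 532.75 -125.24  239.55] [20.22 19.86 12.75]
245 46 [ 532.09 -125.51  252.37] [18.45 18.48 14.38]
260 52 [ 531.65 -125.15  267.02] [24.33 18.9  14.13]
275 55 [ 531.54 -126.1   281.97] [22.72 19.72 14.58]
290 57 [ 531.39 -127.06  298.67] [22.68 21.38 14.7 ]
305 54 [ 531.32 -126.99  311.73] [21.74 21.05 14.84]
320 40 [ 532.69 -128.72  324.91] [20.56 15.67 10.91]
model 0 ((0.0, 0.0), (0.0, 0.0), 0.0)
top light_lens 0.93 [436.1 252.3] [ 395.36 -433.48   12.31]
top light_lens 0.64 [185.4 290.3] [283.86 276.11  21.83]
top light_center 0.97 [410.8 243.3] [ 420.4  -356.7    27.83]
top light_center 0.72 [173.  262.8] [362.18 311.96  20.37]
top wand 0
```

View pics/wrist6.png

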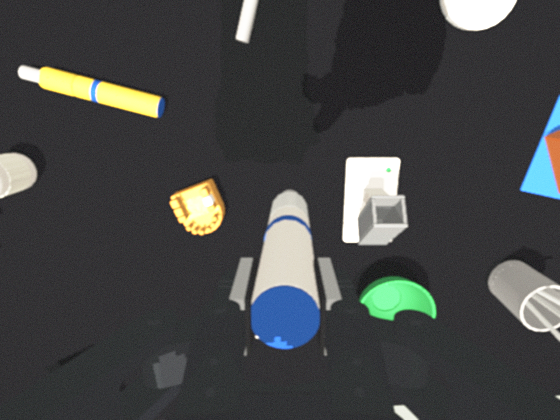

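```bash
python3 -m inch '[{"offset":[-0.006,-0.014,0],"dr":[0,0,0],"grip":0.012},{"offset":[-0.013,-0.028,0],"dr":[0,0,0],"grip":0.012},{"offset":[-0.02,-0.043,0],"dr":[0,0,0],"grip":0.012},{"offset":[-0.027,-0.058,0.01],"dr":[0,0,0],"grip":0.012},{"offset":[-0.034,-0.073,0.025],"dr":[0,0,0],"grip":0.012},{"offset":[-0.041,-0.088,0.045],"dr":[0,0,0],"grip":0.012},{"offset":[-0.046,-0.1,0.065],"dr":[0,0,0],"grip":0.012},{"offset":[-0.0485,-0.105,0.085],"dr":[0,0,0],"grip":0.012}]'
python3 -m inch '[{"offset":[0,0,0.005],"dr":[0,0,0],"grip":0.012},{"offset":[0,0,0.01],"dr":[0,0,0],"grip":0.012},{"offset":[0,0,0.015],"dr":[0,0,0],"grip":0.012},{"offset":[0,0,0.02],"dr":[0,0,0],"grip":0.012},{"offset":[0,0,0.024],"dr":[0,0,0],"grip":0.012},{"offset":[0,0,0.027],"dr":[0,0,0],"grip":0.012},{"offset":[0,0,0.027],"dr":[0,0,0],"grip":0.012},{"offset":[0,0,0.027],"dr":[0,0,0],"grip":0.012}]'
python3 - <<'E'
from h import *
np.set_printoptions(precision=2,suppress=True)
s=arm.observe();print(s["ee_pos"],s["ee_rot"])
for c in["wrist","side"]:
    im,P=cloud(c,c+"7")
    hsv=cv2.cvtColor(im,cv2.COLOR_RGB2HSV)
    wt=(hsv[...,1]<60)&(hsv[...,2]>150)&(abs(P[...,0]-580)<18)&(abs(P[...,1]+223)<18)&(P[...,2]>35)&(P[...,2]<50)
    print(c,"tooth",wt.sum(),P[wt].mean(0))
    w=(np.hypot(P[...,0]-s["ee_pos"][0],P[...,1]-s["ee_pos"][1])<30)&(P[...,2]>70)&(P[...,2]<s["ee_pos"][2]-12)
    W=P[w];print("min z",np.sort(W[:,2])[:4])
    for lo in range(80,230,20):
        q=W[(W[:,2]>lo)&(W[:,2]<lo+20)]
        if len(q)>3: print(lo,len(q),np.median(q,0),np.ptp(q,0))
    for q in["light_lens","filled_tooth"]:
        for r in arm.tip_of(c,q)[:3]:
            k=np.array(r["location"]);print(c,q,round(r["confidence"],2),k,P[int(k[1]),int(k[0])])
a=cv2.imread("pics/wrist7.png")[100:360,140:420];b=cv2.imread("pics/side7.png")[160:330,260:420]
cv2.imwrite("pics/c7.png",np.hstack([cv2.resize(a,(420,390)),cv2.resize(b,(370,390),interpolation=2)]))
E
```

```text
time_s: 19.95
ee_pos: [579.9, -229.5, 256.1]
ee_rot: [0.122, 3.138, 0.002]
wrist_force: [-0.0, -0.3, -1.7]
opening: 23.9
grip_force: 78.7
time_s: 20.75
ee_pos: [580.3, -227.3, 232.0]
ee_rot: [0.119, 3.136, 0.002]
wrist_force: [0.3, -0.0, -1.2]
opening: 24.3
grip_force: 78.7
[ 580.29 -227.26  231.95] [0.12 3.14 0.  ]
wrist tooth 126 [ 580.49 -223.64   40.96]
min z [92.84 93.93 94.04 94.09]
80 23 [ 575.02 -223.45   95.96] [ 2.76 11.27  6.86]
120 206 [ 570.54 -222.73  130.88] [10.46 23.79 19.66]
140 289 [ 570.34 -222.84  151.35] [10.59 23.89 19.88]
160 317 [ 569.83 -223.69  170.31] [11.11 24.17 19.94]
180 510 [ 569.62 -223.91  189.98] [11.53 25.71 19.72]
200 643 [ 569.34 -224.12  210.95] [11.   24.36 19.88]
wrist light_lens 0.83 [287.7 200. ] [ 569.04 -224.18  145.82]
wrist light_lens 0.58 [35.5  3.3] [ 407.96 -432.83   20.49]
wrist filled_tooth 0.6 [287.8 184.7] [ 581.45 -224.44   42.68]
side tooth 17 [ 579.54 -223.93   40.69]
min z [94.16 94.85 95.1  95.71]
80 7 [ 575.31 -229.02   95.71] [10.82  7.06  5.75]
100 25 [ 574.42 -229.32  107.08] [15.46 11.67 19.37]
120 48 [ 573.41 -234.3   131.5 ] [23.76 16.63 18.44]
140 55 [ 571.12 -233.55  151.21] [20.3  18.25 17.78]
160 55 [ 571.04 -233.66  169.77] [22.27 16.96 18.86]
180 60 [ 570.99 -235.06  188.78] [23.49 23.21 18.61]
200 65 [ 570.18 -235.22  209.66] [22.82 19.74 19.72]
side light_lens 0.96 [166.  195.7] [287.99 289.9   18.6 ]
side light_lens 0.83 [337.6 256.6] [ 568.48 -225.19  131.24]
side filled_tooth 0.68 [296.6 203.3] [587.23  10.54  88.72]
side filled_tooth 0.61 [340.4 271.1] [ 610.49 -190.59   -1.2 ]
```

View pics/c7.png

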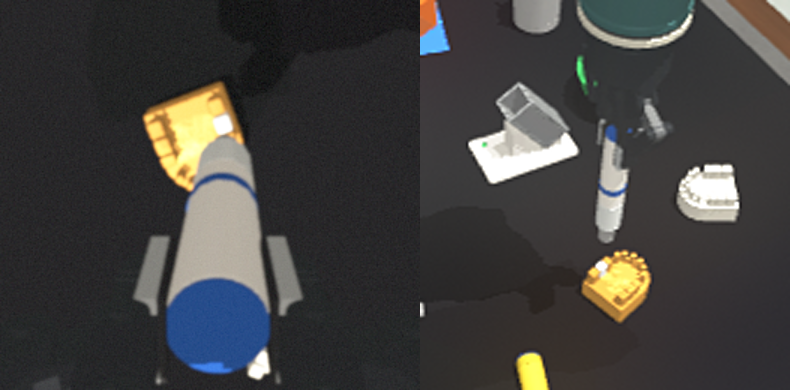

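The lens is directly over the white tooth (left crop nose at (225,150), tooth at (222,122)), with its tip at about z = 93.5 mm. Lower it 21 mm.

```bash
python3 -m inch '[{"offset":[0,0,0.003],"dr":[0,0,0],"grip":0.012},{"offset":[0,0,0.007],"dr":[0,0,0],"grip":0.012},{"offset":[0,0,0.011],"dr":[0,0,0],"grip":0.012},{"offset":[0,0,0.015],"dr":[0,0,0],"grip":0.012},{"offset":[0,0,0.018],"dr":[0,0,0],"grip":0.012},{"offset":[0,0,0.02],"dr":[0,0,0],"grip":0.012},{"offset":[0,0,0.021],"dr":[0,0,0],"grip":0.012},{"offset":[0,0,0.021],"dr":[0,0,0],"grip":0.012}]'
python3 -m inch '[{"offset":[0,0,0],"dr":[0,0,0],"grip":0.012},{"offset":[0,0,0],"dr":[0,0,0],"grip":0.012},{"offset":[0,0,0],"dr":[0,0,0],"grip":0.012},{"offset":[0,0,0],"dr":[0,0,0],"grip":0.012},{"offset":[0,0,0],"dr":[0,0,0],"grip":0.012},{"offset":[0,0,0],"dr":[0,0,0],"grip":0.012},{"offset":[0,0,0],"dr":[0,0,0],"grip":0.012},{"offset":[0,0,0],"dr":[0,0,0],"grip":0.012}]'
python3 - <<'E'
from h import *
s=arm.observe()
for c in["wrist","side"]:
    im,P=cloud(c,c+"8")
    w=(np.hypot(P[...,0]-s["ee_pos"][0],P[...,1]-s["ee_pos"][1])<30)&(P[...,2]>55)&(P[...,2]<95)
    W=P[w];print(c,"lens z",np.sort(W[:,2])[:4].round(1),np.median(W,0).round(1))
    if c=="side":
        hsv=cv2.cvtColor(im,cv2.COLOR_RGB2HSV)
        o=(hsv[...,0]<25)&(hsv[...,1]>90)&(abs(P[...,0]-562)<90)&(abs(P[...,1]-281)<90)&(P[...,2]>50)&(P[...,2]<72)
        print("shield",cv2.minAreaRect(P[o][:,:2].astype(np.float32)),np.median(P[o],0))
E
```

```text
time_s: 21.85
ee_pos: [580.3, -227.2, 210.7]
ee_rot: [0.12, 3.136, 0.002]
wrist_force: [-0.8, 0.6, -2.4]
opening: 24.2
grip_force: 78.7
time_s: 22.65
ee_pos: [580.3, -227.3, 210.7]
ee_rot: [0.12, 3.136, 0.002]
wrist_force: [-0.1, -0.5, -2.0]
opening: 24.3
grip_force: 78.7
wrist lens z [72.5 72.6 72.6 72.7] [ 574.8 -223.1   74.7]
side lens z [70.8 73.1 74.1 74.3] [ 575.4 -228.8   81.6]
shield ((557.7325439453125, 278.9202880859375), (91.72420501708984, 92.55024719238281), 21.99033546447754) [549.30147389 264.73199872  62.64526548]
```

The lens sits 30 mm above the tooth and the shield is unmoved on the mat, so I'll hand the job in.

```bash
python3 -c "
from bench import arm
print(arm.close_job())"
```

```text
the job is handed in; nothing more can be done
None
```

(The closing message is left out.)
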